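Open the packing cabinet: latched door first, then the overlapped door

ROBOT

A 6-joint arm with a two-finger parallel gripper is mounted at the origin on the work surface. World frame = base frame: x ahead of the robot, y to its left, z up, the work surface at z = 0. Lengths are in m, angles in rad, forces in N, time in s.
With the tool pointing down it reaches from about 0.425 to 0.95 m from the base axis. Payload 3.5 kg.
Tool frame: the origin (TCP) lies at the very end of the fingers, on their centre line; the grasp point (between the pads) lies 19 mm behind it; z points along the fingers, y is the direction in which the jaws open and shut (so a half turn about z gives the same grasp; the last joint's range is limited). The gripper opens to 85 mm and grips with 20 to 120 N. Pads are 22 mm wide; open, the fingers measure 114 mm over their backs; the gripper's body (76 mm by 85 mm) begins 54 mm behind the grasp point. The pads swing forward as they close: fully open they stand 13 mm farther back than shut.
Start: joints at [1.083, 0.286, 1.577, -0, 1.279, -0.15], TCP at [0.224, 0.637, 0.231] pointing down, gripper open.
Joint ranges: [-2.77, 2.77], [-0.9, 2.22], [0.21, 2.48], [-1.53, 4.67], [0.24, 2.81], [-2.84, 2.84]. Speed limits (rad/s): [2.79, 2.79, 3.14, 3.14, 3.14, 3.14].

INTERFACE

Orientations are given as a unit quaternion [x, y, z, w].
In Python, from plant import get_state, read_camera, get_calibration, ticket, search_frame, cut_out, pinpoint gives the robot as it stands.
- The arm moves only by the tool move_arm, never from a script. Its argument "plan" is a list that holds one entry, the list of rows, each a list of 7 numbers: the turn, a rotation vector about the tool's x, y, z in degrees, then the shift along the tool's x, y, z in m, then the finger opening in m, from 0 to 0.0854. In form: [[[ax, ay, az, x, y, z, hand], ...]]. A call has exactly 5 rows; each row is the pose to reach, as a shift and turn from the pose measured when the call began, along the tool's axes at that moment; what a row does not reach only later rows make up. A row lasts 1/8 s, in which the tool goes at most 62.5 mm and 10.7 degrees, less where a joint would pass 70% of its speed; a pose out of reach is approached as far as the arm can. A call with a gripper value outside its range is refused whole. The fingers move at their own pace and stop on an object; "force" is the grip in N (left out, the last holds). Time passes only in rows, so rows that repeat a pose let the fingers close, or fill a call up. It gives the time, the measured TCP pose, the force and the opening at its end, in the units of the state.
- get_state(): the state, without advancing time (a new reading comes with each control period).
- read_camera(name): name is "scene" or "top" or "wrist"; returns the picture (480x640x3 uint8, red, green, blue); there is no depth.
- get_calibration(name): a dict with "mtx" (3x3 intrinsics, pixels), "extrinsics" (4x4, takes a point from camera to world coordinates); the wrist camera has in their place "hand_eye" (4x4, takes a point from camera to tool coordinates, whose origin is the TCP and whose axes are the flange's). Camera axes: x right, y up, looking along -z (the intrinsics and any distortion apply to the point x, -y, -z); pixel columns grow to the right and rows downward; lengths in m; the calibration is good to about 2 mm. The wrist camera is an equidistant fisheye: a pixel r from the principal point sees the ray r / f radians off the axis. A picture is of the moment at which its call begins: read the wrist's pose just before it. get_calibration takes no time and is no camera call.
- ticket.sign_off(): hands the job in, once; it reports no verdict.
Trained networks look in the newest picture that a camera, given by its name, has taken for a name from the list of things; names that differ only in an ending like _2 or _b are one class to them, and where a whole thing is asked for, a point or a joint stands for the part that bears it (a point fixed in the world has none). Each returns a list of dicts, best first, with "p" (0 to 1); they miss things now and then, are a little off and sometimes report something else, mostly with a low value. They report only what shows in the picture. A call takes as long as a camera call.
- search_frame(camera, query): "centre" ([column, row] in pixels, amid what is visible of it).
- cut_out(camera, query): "pixels" (480x640 bool, what is visible of it) and "centre" ([column, row] in pixels, amid what is visible of it).
- pinpoint(camera, query): "centre" ([column, row] in pixels: a listed point, or the origin of a listed thing).
The state is a dict: "time": time; "qpos": joint angles; "dq": joint speeds; "joint_efforts": joint torques, N m; "eef_pos": TCP position; "tcp_rot": TCP orientation; "contact_force": force on the tool from outside, world axes, zero at the start; "wrist_torque": the same for the moment, N m; "opening": opening from 0.0 (shut) to 1.0 (fully open).
Only numpy, scipy, OpenCV 4.12 (cv2) and the standard library are available. Lean on these libraries where they do the work, as an engineer would, in place of code of your own. Each camera call takes 0.05 s, during which the arm holds its last target.

TASK

Open up the small packing-supplies cabinet on the table so that it can be stocked: flip the steel catch on its top up clear of the latched door, swing that door wide open, and only then open the second door, whose edge is trapped behind the first one. Leave the catch up and both doors standing wide open, about square to the cabinet, and do not disturb the booklets, basket or tape roll lying around it.

Things in the scene. Friction and masses are not known exactly. Their poses are not given: they have to be found in the camera images.
- cabinet: Fixed plywood cabinet, carcass 200 deep (x) x 380 wide (y) x 200 high, yaw up to 0.25 rad. Origin: centre of the carcass's underside, on the table. Own -x points out of its front (to the robot), +y left, z up. Two brown wooden doors, 18 thick, cover the front: outer face at x = -118, tops at z = 200, level with the cabinet top. Only the catch is on the top.
- catch (a joint): Steel flip-up catch on the cabinet top. 0 to 0.1 (the start) = down, hooked in front of a 16 high steel keeper tab on top of the left door, holding it shut; grows as its front end is lifted up and back about the pivot; clear of the keeper from 0.5 rad, 1.57 = upright, stop at 1.9. Stiff hinge (0.07 N m): stays where left.
- catch_grip (a point): Point to pinch on the catch, moving with it: in the thumb block at its front end, 18 wide along the cabinet's y, 14 along x, its top 12 above this point. With the catch at 0 it is 230 above the table, at cabinet (-122, +110). Below and behind it runs the 18 wide catch arm to the pivot.
- catch_pivot (a point): Hinge axis of the catch, parallel to the cabinet's y: 59 behind the grip point (+x of the cabinet) and 20 below it when the catch is at 0. Does not move.
- latched_leaf (a joint): Left door (cabinet +y side), 189 wide; 0 = shut, grows as it swings out of the front about the vertical hinge at the cabinet's left edge; 1.57 = square to the cabinet, stop at 1.8. A darker wood strip (26 wide, 8 thick) along its free edge overlaps the front of the right door by 12 and traps it. Friction 0.12 N m: stays where left.
- latched_leaf_handle (a point): Grip point on the left door's handle, moving with it: a dark round upright steel bar, 12 thick, 40 in front of the door face, from 105 to 188 above the table, level posts to the door at both ends, 45 from the doors' meeting line. The point is on the bar's axis, 165 above the table, 35 below the cabinet top; pinch it from straight above.
- latched_leaf_hinge (a point): Point on the vertical hinge axis of the left door, 165 above the table, at cabinet (-109, +190). Handle and hinge are 145 apart along the door and 49 apart across it (the handle in front).
- overlapped_leaf (a joint): Right door (cabinet -y side), 189 wide; 0 = shut, grows as it swings out of the front about its vertical hinge at the cabinet's right edge; 1.57 = square to the cabinet; stop at 1.8. Friction 0.20 N m: stays where left.
- overlapped_leaf_handle (a point): Grip point on the right door's handle: same bar as on the left door, mirrored; the two bars stand 90 apart.
- overlapped_leaf_hinge (a point): Point on the vertical hinge axis of the right door, 165 above the table, at cabinet (-109, -190). Handle and hinge are 145 apart along the door and 49 across it.
- booklets: Bystander: loose stack of thin booklets, 200 x 140 x 32 high, blue cover on top, to the right. Origin: centre of its underside.
- basket: Bystander: empty white plastic basket, 250 x 160 x 90 high, to the left. Origin: centre of its underside.
- tape_roll: Bystander: pale roll of paper tape lying flat, 100 across, 48 high, on the table close by the cabinet's right side, clear of the doors' swing. Origin: centre of its underside.

How it is judged:
On the way, in this order (a step that is already met when the one before it is completed fails the run):
1. the catch is flipped up clear of the keeper while both doors are still shut (value of joint catch above 0.6 rad and value of joint each of latched_leaf, overlapped_leaf below 0.1 rad), for 0.2 s.
2. the latched (left) door is swung wide open while the overlapped (right) door is still shut (value of joint latched_leaf above 1.2 rad and value of joint overlapped_leaf below 0.15 rad), for 0.2 s.
At the end, for the whole second after the job is handed in: The catch is up (over 0.6 rad) and both doors stand open by more than 1.2 rad (about 70 degrees), at rest (slower than 0.05 rad/s) (value of joint catch above 0.6 rad and value of joint each of latched_leaf, overlapped_leaf above 1.2 rad and velocity of joint latched_leaf between -0.05 and 0.05 rad/s and velocity of joint overlapped_leaf between -0.05 and 0.05 rad/s); the robot touches nothing.
It fails at once if the booklets is shifted by more than 30 mm (distance of booklets from where it was at the start of the episode above 0.03 m).
It fails at once if the basket is shifted by more than 30 mm (distance of basket from where it was at the start of the episode above 0.03 m).
It fails at once if the tape roll is shifted by more than 30 mm (distance of tape_roll from where it was at the start of the episode above 0.03 m).
It also fails if it takes over 72 s, if anything falls off the work surface, if the arm or the gripper's body presses on something with over 40 N, if the wrist force passes 120 N, or if a joint passes its speed limit or range.

## Working session

There is one attempt and no reset: what is moved stays moved. The work goes in short steps, Python scripts to look and compute and a tool call to move; the robot and the scene stay as the last step left them, time stands still between calls to the robot, and variables do not carry over. Pictures are saved under pics/ and viewed, and the job is handed in when it is done.

Besides the shell and the picture viewer there is one more tool, called after "Emit:" as name([rows], argument=value, ...), one row to a line, values as JSON. move_arm: Moves the arm, as the interface text tells. Its arguments: {"type":"object","properties":{"plan":{"type":"array","items":{"type":"array","items":{"type":"array","items":{"type":"number"}}}},"force":{"type":"number"}},"required":["plan"]}

```bash
mkdir -p pics; ls; cat > h.py <<'E'
import numpy as np, cv2
from plant import *
E
python3 - <<'E'
from h import *
s=get_state(); print({k:np.round(v,3) for k,v in s.items()})
for c in ["scene","top","wrist"]:
    im=read_camera(c); cv2.imwrite(f"pics/a_{c}.png",im[:,:,::-1]); print(c,get_calibration(c))
E
```

```text
pics
{'time': np.float64(0.0), 'qpos': array([ 1.083,  0.287,  1.578, -0.   ,  1.279, -0.15 ]), 'dq': array([-0.   ,  0.002,  0.001,  0.001,  0.   ,  0.001]), 'joint_efforts': array([ 3.0000e-03, -4.0598e+01, -2.9263e+01, -0.0000e+00,  6.0000e-03,
        0.0000e+00]), 'eef_pos': array([0.223, 0.636, 0.23 ]), 'tcp_rot': array([ 0.168,  0.986, -0.001, -0.   ]), 'contact_force': array([ 0.222,  0.69 , -0.027]), 'wrist_torque': array([ 0.014, -0.024, -0.04 ]), 'opening': np.float64(0.999)}
scene {'mtx': array([[495.58885979,   0.        , 316.34350926],
       [  0.        , 495.58885979, 241.75436695],
       [  0.        ,   0.        ,   1.        ]]), 'extrinsics': array([[ 0.74897569, -0.6104247 ,  0.25771514,  0.94301768],
       [ 0.66254115,  0.69501429, -0.27927471, -0.37558085],
       [-0.00863953,  0.37991685,  0.92498029,  1.38410388],
       [ 0.        ,  0.        ,  0.        ,  1.        ]])}
top {'mtx': array([[462.53958804,   0.        , 319.14678387],
       [  0.        , 462.53958804, 238.29073401],
       [  0.        ,   0.        ,   1.        ]]), 'extrinsics': array([[ 0.00697707,  0.99830876, -0.05771424,  0.51706424],
       [-0.99990707,  0.00764096,  0.01129038,  0.00338532],
       [ 0.01171228,  0.0576301 ,  0.9982693 ,  1.55493866],
       [ 0.        ,  0.        ,  0.        ,  1.        ]])}
wrist {'mtx': array([[371.64829954,   0.        , 320.52650242],
       [  0.        , 371.64829954, 240.1929291 ],
       [  0.        ,   0.        ,   1.        ]]), 'hand_eye': array([[-2.07563383e-04,  9.51218729e-01,  3.08517238e-01,
         7.84166515e-02],
       [ 9.99999536e-01,  4.87625554e-04, -8.30667598e-04,
         7.69797117e-05],
       [-9.40587466e-04,  3.08516923e-01, -9.51218389e-01,
        -1.42908795e-01],
       [ 0.00000000e+00,  0.00000000e+00,  0.00000000e+00,
         1.00000000e+00]])}
```

View pics/a_top.png

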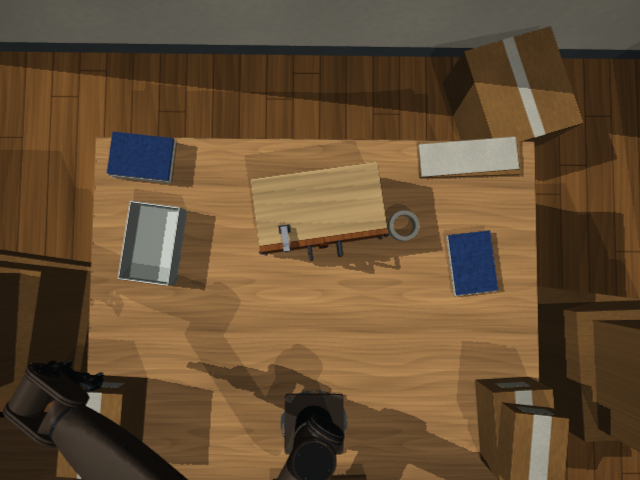

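View pics/a_scene.png

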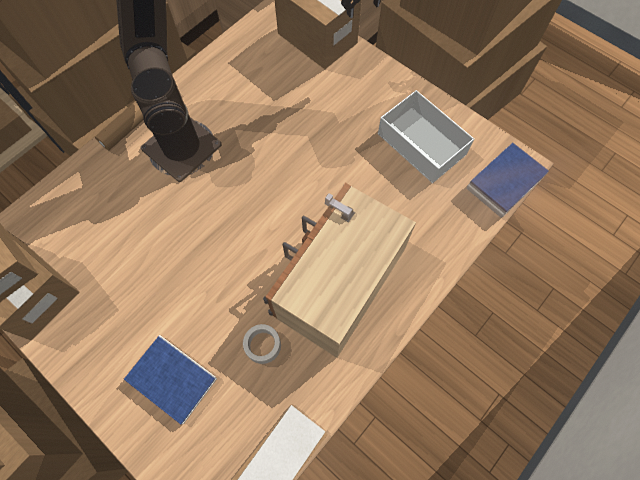

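View pics/a_wrist.png

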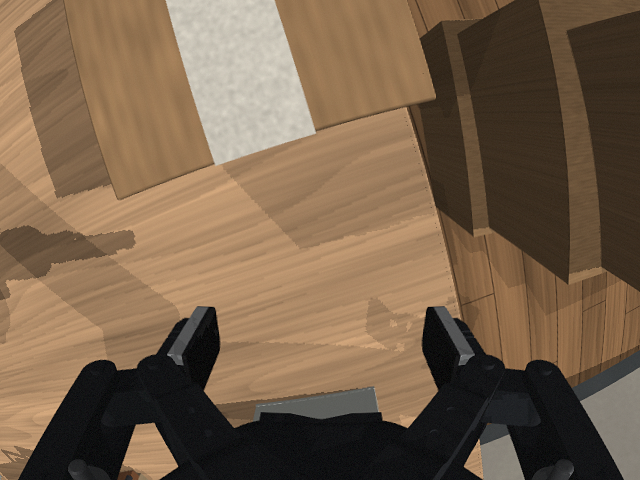

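The top view shows the cabinet at about (320,205), with the catch at (285,237) and the handles at (310,253) and (340,248). The tape roll is at (404,225) and the basket is on the left. Next I'll fit the cabinet pose from both fixed cameras.

```bash
cat >> h.py <<'E'
def proj(cam,P):
    c=get_calibration(cam); T=np.linalg.inv(c["extrinsics"]); p=np.atleast_2d(P)@T[:3,:3].T+T[:3,3]
    q=np.c_[p[:,0],-p[:,1],-p[:,2]]@c["mtx"].T; return q[:,:2]/q[:,2:]
LOC={"cabinet":(0,0,0),"catch_grip":(-.122,.11,.230),"catch_pivot":(-.063,.11,.21),"latched_leaf_handle":(-.158,.045,.165),
"overlapped_leaf_handle":(-.158,-.045,.165),"latched_leaf_hinge":(-.109,.19,.165),"overlapped_leaf_hinge":(-.109,-.19,.165)}
def tow(pose,L):
    x,y,a=pose; L=np.atleast_2d(L); c,s=np.cos(a),np.sin(a)
    return np.c_[x+c*L[:,0]-s*L[:,1], y+s*L[:,0]+c*L[:,1], L[:,2]]
E
python3 - <<'E'
from h import *
from scipy.optimize import least_squares
obs=[]
for c in ["top","scene"]:
    read_camera(c)
    for n in LOC:
        r=pinpoint(c,n)
        if r: print(c,n,[(np.round(d["centre"],1),round(d["p"],2)) for d in r[:2]]); obs.append((c,n,r[0]["centre"],r[0]["p"]))
# top image carcass corners by eye
def res(p):
    o=[]
    for c,n,px,pp in obs:
        if pp>.4: o+=list(proj(c,tow(p,LOC[n]))[0]-px)
    return o
f=least_squares(res,[.6,0,.1],loss="soft_l1"); print(f.x); 
for (c,n,px,pp) in obs: print(c,n,np.round(proj(c,tow(f.x,LOC[n]))[0]-px,1))
t=[(-.1,.19,.2),(-.1,-.19,.2),(.1,-.19,.2),(.1,.19,.2)]
for c in ["top","scene"]:
    im=cv2.imread(f"pics/a_{c}.png")
    cv2.polylines(im,[np.int32(np.round(proj(c,tow(f.x,t))))],True,(0,255,0),1)
    for n in LOC: cv2.circle(im,tuple(int(round(v)) for v in proj(c,tow(f.x,LOC[n]))[0]),2,(255,0,255),-1)
    x,y=np.int32(proj(c,tow(f.x,(0,0,.2)))[0]); im=cv2.resize(im[max(y-110,0):y+110,x-140:x+140],None,fx=2.8,fy=2.7); cv2.imwrite(f"pics/b_{c}.png",im)
print(get_state()["time"])
E
```

```text
top cabinet [(array([283.5, 247.8]), 0.43)]
top catch_grip [(array([284.7, 248.5]), 0.64)]
top catch_pivot [(array([385.5, 233.2]), 0.7), (array([284.2, 229.7]), 0.67)]
top latched_leaf_handle [(array([308.4, 258.1]), 0.74)]
top overlapped_leaf_handle [(array([340.1, 252.2]), 0.66)]
top latched_leaf_hinge [(array([261.3, 249.8]), 0.94), (array([287.4, 250.2]), 0.24)]
top overlapped_leaf_hinge [(array([385.4, 231.1]), 0.91)]
scene catch_grip [(array([327.5, 199.5]), 0.63)]
scene catch_pivot [(array([345.5, 215.8]), 0.49)]
scene latched_leaf_handle [(array([304.7, 219. ]), 0.66), (array([344.8, 187.6]), 0.45)]
scene overlapped_leaf_handle [(array([284.6, 250.7]), 0.66), (array([327.6, 197.2]), 0.37)]
scene latched_leaf_hinge [(array([346.7, 190.1]), 0.94)]
scene overlapped_leaf_hinge [(array([267.2, 301.9]), 0.65)]
[ 0.69995173 -0.00776047  0.15058587]
top cabinet [ 33.9 -37. ]
top catch_grip [1.4 0.3]
top catch_pivot [-101.8   -4.2]
top latched_leaf_handle [2.2 0.2]
top overlapped_leaf_handle [0.1 1.8]
top latched_leaf_hinge [-0.9 -0.7]
top overlapped_leaf_hinge [-0.1  0. ]
scene catch_grip [-0.1 -0.7]
scene catch_pivot [ 0.8 -2.7]
scene latched_leaf_handle [-1.7  2.5]
scene overlapped_leaf_handle [-0.3 -3.2]
scene latched_leaf_hinge [-0.2  0.1]
scene overlapped_leaf_hinge [0.8 0.1]
0.95
```

View pics/b_top.png

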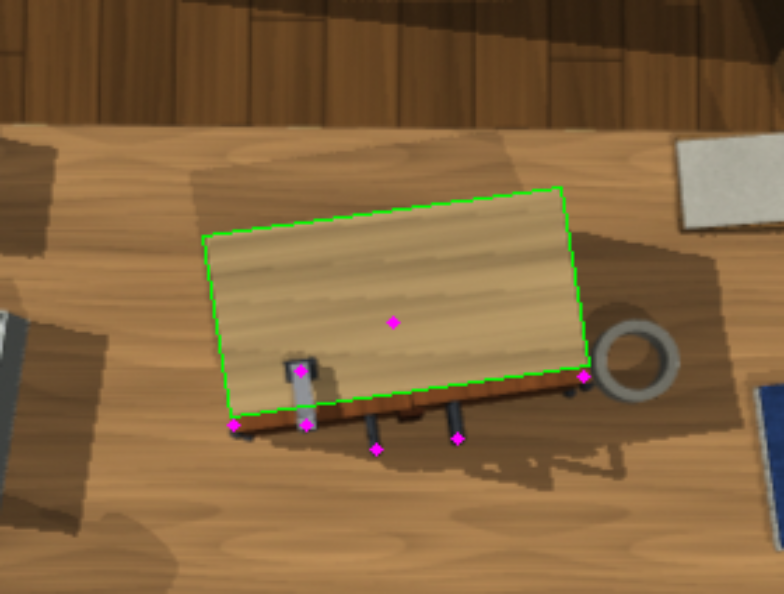

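View pics/b_scene.png

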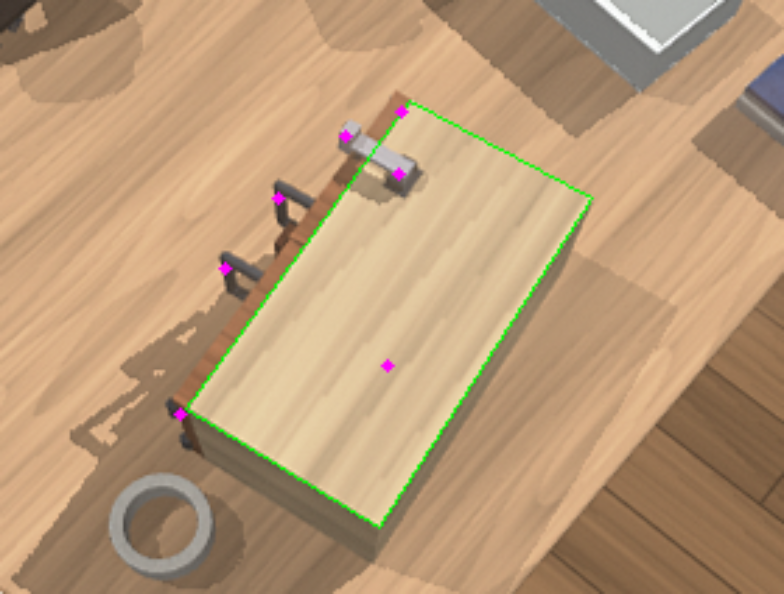

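The overlay matches the carcass edges, catch, handles and hinges in both views, so I'm taking the cabinet pose as (0.700, -0.008, yaw 0.151). Next I'll write the move helper and work out the approach to the catch.

```bash
cat >> h.py <<'E'
from scipy.spatial.transform import Rotation as Ro
CAB=(0.69995,-0.00776,0.15059)
def Rd(psi):
    c,s=np.cos(np.radians(psi)),np.sin(np.radians(psi)); return np.array([[-s,c,0],[c,s,0],[0,0,-1]]).T
def plan(way):
    """way: list of (worldTCP, psi_deg, opening)"""
    s=get_state(); p0=s["eef_pos"]; R0=Ro.from_quat(s["tcp_rot"])
    for p,psi,o in way:
        d=R0.inv().apply(np.array(p)-p0); r=(R0.inv()*Ro.from_matrix(Rd(psi))).as_rotvec(degrees=True)
        print([*[float(v) for v in np.round(r,1)],*[float(v) for v in np.round(d,4)],o])
def st():
    s=get_state(); R=Ro.from_quat(s["tcp_rot"]).as_matrix(); print("t",round(float(s["time"]),3),"tcp",np.round(s["eef_pos"],4),"psi",round(float(np.degrees(np.arctan2(R[1,1],R[0,1]))),1),"z",np.round(R[:,2],3),"F",np.round(s["contact_force"],1),"q",np.round(s["qpos"],2),"op",round(float(s["opening"]),3))
PSI=90+np.degrees(CAB[2])
E
python3 - <<'E'
from h import *
st()
g=tow(CAB,LOC["catch_grip"])[0]; print(g,PSI)
for n in LOC: print(n,np.round(tow(CAB,LOC[n])[0],3))
s=get_state()["eef_pos"]; a=np.r_[g[:2],.30]
way=[]
for i in range(1,11):
    f=i/10; p=s+(a-s)*f; p[2]=s[2]+min(1,f*3)*(a[2]-s[2]); way.append((p,70.7+(PSI-70.7)*f,.06))
plan(way)
E
```

```text
t 0.95 tcp [0.2237 0.6368 0.2314] psi 70.6 z [ 0. -0. -1.] F [ 0.4  0.  -0. ] q [ 1.08  0.29  1.58 -0.    1.28 -0.15] op 0.999
[0.56282834 0.08269248 0.23      ] 98.62817143687506
cabinet [ 0.7   -0.008  0.   ]
catch_grip [0.563 0.083 0.23 ]
catch_pivot [0.621 0.092 0.21 ]
latched_leaf_handle [0.537 0.013 0.165]
overlapped_leaf_handle [ 0.55  -0.076  0.165]
latched_leaf_hinge [0.564 0.164 0.165]
overlapped_leaf_hinge [ 0.621 -0.212  0.165]
[-0.0, 0.0, -2.8, -0.0504, -0.041, -0.0206, 0.06]
[-0.0, 0.0, -5.6, -0.1007, -0.0821, -0.0412, 0.06]
[-0.0, 0.0, -8.4, -0.1511, -0.1231, -0.0618, 0.06]
[-0.0, 0.0, -11.2, -0.2015, -0.1642, -0.0686, 0.06]
[-0.0, 0.0, -14.0, -0.2518, -0.2052, -0.0686, 0.06]
[-0.0, 0.0, -16.8, -0.3022, -0.2463, -0.0686, 0.06]
[-0.0, 0.0, -19.6, -0.3525, -0.2873, -0.0686, 0.06]
[-0.0, 0.0, -22.4, -0.4029, -0.3284, -0.0686, 0.06]
[-0.0, 0.0, -25.2, -0.4533, -0.3694, -0.0686, 0.06]
[-0.0, 0.0, -28.0, -0.5036, -0.4104, -0.0686, 0.06]
```

Emit:
move_arm([
  [[0, 0, -2.4, -0.043, -0.035, -0.02, 0.05], [0, 0, -4.8, -0.086, -0.07, -0.04, 0.05], [0, 0, -7.2, -0.13, -0.105, -0.06, 0.05], [0, 0, -9.6, -0.173, -0.14, -0.069, 0.05], [0, 0, -12, -0.216, -0.175, -0.069, 0.05]],
])

```text
time: 1.58
eef_pos: [0.3706, 0.3989, 0.302]
tcp_rot: [0.063, 0.998, 0.001, 0.001]
contact_force: [1.3, -0.0, 0.1]
opening: 0.586
```

```bash
python3 - <<'E'
from h import *
st()
g=tow(CAB,LOC["catch_grip"])[0]
s=get_state()["eef_pos"]; a=np.r_[g[:2],.28]
plan([(s+(a-s)*f,82+(PSI-82)*f,.04) for f in (.15,.3,.45,.6,.75,.9,1)])
E
```

```text
t 1.575 tcp [0.3706 0.3989 0.302 ] psi 82.7 z [ 0.003  0.002 -1.   ] F [ 1.3 -0.   0.1] q [ 0.64 -0.05  1.82 -0.    1.37 -0.81] op 0.586
[0.1, 0.1, -1.7, -0.0346, -0.0434, 0.0033, 0.04]
[0.1, 0.1, -4.2, -0.0692, -0.0868, 0.0066, 0.04]
[0.1, 0.1, -6.7, -0.1038, -0.1303, 0.0099, 0.04]
[0.1, 0.2, -9.2, -0.1384, -0.1737, 0.0132, 0.04]
[0.1, 0.2, -11.7, -0.1729, -0.2171, 0.0165, 0.04]
[0.1, 0.2, -14.2, -0.2075, -0.2605, 0.0198, 0.04]
[0.1, 0.2, -15.9, -0.2306, -0.2895, 0.022, 0.04]
```

Emit:
move_arm([
  [[0.1, 0.1, -2.5, -0.034, -0.043, 0.003, 0.042], [0.1, 0.1, -6, -0.069, -0.087, 0.007, 0.042], [0.1, 0.1, -9, -0.104, -0.13, 0.01, 0.042], [0.1, 0.2, -12, -0.138, -0.174, 0.013, 0.042], [0.1, 0.2, -14, -0.173, -0.217, 0.016, 0.042]],
])

```text
time: 2.2
eef_pos: [0.5155, 0.1602, 0.2862]
tcp_rot: [-0.059, 0.998, 0.0, 0.0]
contact_force: [0.1, 0.1, -0.4]
opening: 0.489
```

```bash
python3 - <<'E'
from h import *
st()
g=tow(CAB,LOC["catch_grip"])[0]
s=get_state()["eef_pos"]; a=np.r_[g[:2],.268]
plan([(s+(a-s)*f,PSI,.042) for f in (.5,1)])
E
```

```text
t 2.2 tcp [0.5155 0.1602 0.2862] psi 96.8 z [ 0.  0. -1.] F [ 0.1  0.1 -0.4] q [ 0.11 -0.05  1.85  0.    1.35 -1.58] op 0.489
[0.0, 0.0, -1.8, -0.0189, -0.0413, 0.0091, 0.042]
[0.0, 0.0, -1.8, -0.0378, -0.0826, 0.0182, 0.042]
```

Emit:
move_arm([
  [[0, 0, -1, -0.019, -0.041, 0.009, 0.042], [0, 0, -1.8, -0.038, -0.083, 0.016, 0.042], [0, 0, -1.8, -0.038, -0.083, 0.016, 0.042], [0, 0, -1.8, -0.038, -0.083, 0.016, 0.042], [0, 0, -1.8, -0.038, -0.083, 0.016, 0.042]],
])

```text
time: 2.82
eef_pos: [0.5627, 0.0833, 0.2707]
tcp_rot: [-0.076, 0.997, 0.0, 0.0]
contact_force: [0.1, 0.0, 1.0]
opening: 0.49
```

```bash
python3 - <<'E'
from h import *
st()
im=read_camera("wrist"); cv2.imwrite("pics/c_wrist.png",im[:,:,::-1])
for n in ["catch_grip","catch_pivot"]: print(n,pinpoint("wrist",n))
s=get_state(); H=get_calibration("wrist"); R=Ro.from_quat(s["tcp_rot"]).as_matrix(); he=H["hand_eye"]; K=H["mtx"]
for n in ["catch_grip","catch_pivot","latched_leaf_handle"]:
    p=tow(CAB,LOC[n])[0]; pt=R.T@(p-s["eef_pos"]); pc=he[:3,:3].T@(pt-he[:3,3]); v=np.array([pc[0],-pc[1],-pc[2]])
    r=np.hypot(v[0],v[1]); th=np.arctan2(r,v[2]); print(n,"expect",K[:2,2]+K[0,0]*th*v[:2]/r)
g=tow(CAB,LOC["catch_grip"])[0]; plan([(np.r_[g[:2],.216],PSI,.042)])
E
```

```text
t 2.825 tcp [0.5627 0.0833 0.2707] psi 98.7 z [ 0.001  0.001 -1.   ] F [0.1 0.  1. ] q [-0.03  0.02  1.8   0.    1.32 -1.75] op 0.49
catch_grip [{'centre': [321.2, 278.8], 'p': 0.77}, {'centre': [110.4, 194.1], 'p': 0.64}]
catch_pivot [{'centre': [317.7, 345.4], 'p': 0.63}]
catch_grip expect [319.70929483 273.43318257]
catch_pivot expect [319.73334365 344.03189668]
latched_leaf_handle expect [225.72259606 187.23660421]
[0.0, 0.1, 0.1, 0.0001, -0.0006, 0.0546, 0.042]
```

View pics/c_wrist.png

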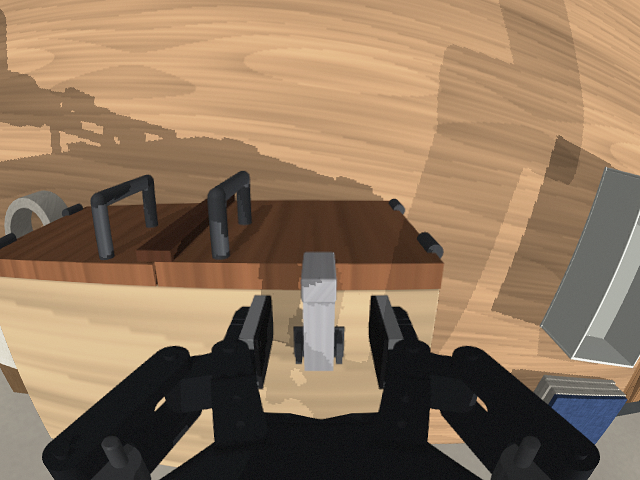

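The wrist view shows the catch block at (320,275), centred between the fingers and 1–5 px from the prediction. Now I'll go down and pinch it gently.

Emit:
move_arm([
  [[0, 0, 0, 0, -0.0005, 0.02, 0.042], [0, 0, 0, 0, -0.0005, 0.04, 0.042], [0, 0, 0, 0, -0.0005, 0.054, 0.042], [0, 0, 0, 0, -0.0005, 0.054, 0.042], [0, 0, 0, 0, -0.0005, 0.054, 0.01]],
], force=30)

```text
time: 3.6
eef_pos: [0.5632, 0.0827, 0.2169]
tcp_rot: [-0.076, 0.997, 0.0, 0.001]
contact_force: [0.9, -0.5, -0.2]
opening: 0.291
```

Emit:
move_arm([
  [[0, 0, 0, 0, 0, 0, 0.01], [0, 0, 0, 0, 0, 0, 0.01], [0, 0, 0, 0, 0, 0, 0.01], [0, 0, 0, 0, 0, 0, 0.01], [0, 0, 0, 0, 0, 0, 0.01]],
])

```text
time: 4.22
eef_pos: [0.5635, 0.0824, 0.2175]
tcp_rot: [-0.076, 0.997, -0.0, 0.001]
contact_force: [-0.8, -2.1, 2.0]
opening: 0.206
```

```bash
python3 - <<'E'
from h import *
st()
# arc rows, catch frame: start angle ~0.05
piv=tow(CAB,LOC["catch_pivot"])[0]; s=get_state()["eef_pos"]
ux=np.array([np.cos(CAB[2]),np.sin(CAB[2]),0])
r=np.hypot(.059,.02); a0=np.arctan2(.02,.059)
base=None
for th in np.arange(0,1.41,.14):
    g=-ux*r*np.cos(a0+th)+np.array([0,0,1])*r*np.sin(a0+th)
    if base is None: base=g
    if th>0: plan([(s+g-base,PSI,.01)])
im=read_camera("wrist"); cv2.imwrite("pics/d_wrist.png",im[:,:,::-1])
E
```

```text
t 4.225 tcp [0.5635 0.0824 0.2175] psi 98.7 z [ 0.002 -0.    -1.   ] F [-0.8 -2.1  2. ] q [-0.03  0.07  1.85 -0.    1.22 -1.76] op 0.206
[-0.0, 0.1, 0.1, -0.0034, -0.0, -0.008, 0.01]
[-0.0, 0.1, 0.1, -0.0079, -0.0, -0.0155, 0.01]
[-0.0, 0.1, 0.1, -0.0133, -0.0, -0.0223, 0.01]
[-0.0, 0.1, 0.1, -0.0197, -0.0, -0.0282, 0.01]
[-0.0, 0.1, 0.1, -0.0268, -0.0, -0.0332, 0.01]
[-0.0, 0.1, 0.1, -0.0346, -0.0001, -0.0372, 0.01]
[-0.0, 0.1, 0.1, -0.0428, -0.0001, -0.04, 0.01]
[-0.0, 0.1, 0.1, -0.0514, -0.0001, -0.0417, 0.01]
[-0.0, 0.1, 0.1, -0.0601, -0.0001, -0.0422, 0.01]
[-0.0, 0.1, 0.1, -0.0688, -0.0001, -0.0414, 0.01]
```

View pics/d_wrist.png

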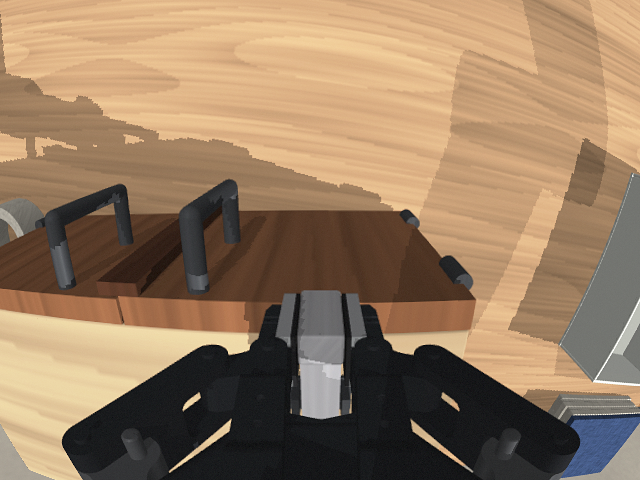

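The pads are pinching the thumb block at (321,325), with an opening of about 18 mm. Now I'll lift it along the arc.

Emit:
move_arm([
  [[0, 0, 0, -0.0034, 0, -0.008, 0.01], [0, 0, 0, -0.0079, 0, -0.0155, 0.01], [0, 0, 0, -0.0133, 0, -0.0223, 0.01], [0, 0, 0, -0.0197, 0, -0.0282, 0.01], [0, 0, 0, -0.0268, 0, -0.0332, 0.01]],
])

```text
time: 4.9
eef_pos: [0.5899, 0.0864, 0.2506]
tcp_rot: [-0.076, 0.997, -0.0, 0.0]
contact_force: [-2.1, -3.5, -8.6]
opening: 0.202
```

```bash
python3 - <<'E'
from h import *
st()
im=read_camera("wrist"); cv2.imwrite("pics/e_wrist.png",im[:,:,::-1])
E
```

```text
t 4.9 tcp [0.5899 0.0864 0.2506] psi 98.7 z [ 0.    -0.001 -1.   ] F [-2.1 -3.5 -8.6] q [-0.02  0.1   1.76 -0.    1.28 -1.75] op 0.202
```

View pics/e_wrist.png

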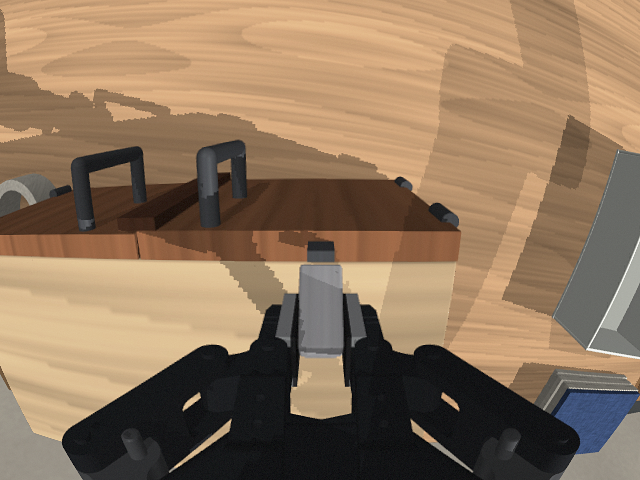

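The catch is lifting, the keeper is exposed at (320,250), and both doors are still shut. I'll continue.

Emit:
move_arm([
  [[0, 0, 0, -0.0078, 0, -0.004, 0.01], [0, 0, 0, -0.016, 0, -0.0068, 0.01], [0, 0, 0, -0.0246, 0, -0.0085, 0.01], [0, 0, 0, -0.0333, 0, -0.009, 0.01], [0, 0, 0, -0.042, 0, -0.0082, 0.01]],
])

```text
time: 5.58
eef_pos: [0.6326, 0.0928, 0.2611]
tcp_rot: [-0.076, 0.997, -0.0, 0.001]
contact_force: [-4.7, -4.4, -2.1]
opening: 0.203
```

Emit:
move_arm([
  [[0, 0, 0, -0.002, 0, 0, 0.03], [0, 0, 0, -0.002, 0, 0, 0.04], [0, 0, 0, -0.002, 0, 0, 0.042], [0, 0, 0, -0.002, 0, -0.03, 0.042], [0, 0, 0, -0.002, 0, -0.06, 0.042]],
])

```text
time: 6.2
eef_pos: [0.6344, 0.0935, 0.322]
tcp_rot: [-0.076, 0.997, -0.0, 0.001]
contact_force: [0.8, 0.3, 0.5]
opening: 0.494
```

```bash
python3 - <<'E'
from h import *
st()
for c in("scene","wrist"):
    im=read_camera(c); cv2.imwrite(f"pics/f_{c}.png",im[:,:,::-1])
im=cv2.imread("pics/f_scene.png")[130:360,200:480]; cv2.imwrite("pics/f_scene2.png",cv2.resize(im,None,fx=2.5,fy=2.5))
h=tow(CAB,LOC["latched_leaf_handle"])[0]
plan([(np.r_[h[:2],.25],PSI,.05),(np.r_[h[:2],.15],PSI,.05)])
E
```

```text
t 6.2 tcp [0.6344 0.0935 0.322 ] psi 98.7 z [ 0.002  0.    -1.   ] F [0.8 0.3 0.5] q [-0.01  0.16  1.56  0.    1.42 -1.73] op 0.494
[-0.1, 0.7, 0.1, 0.1112, -0.0643, 0.0756, 0.05]
[-0.1, 0.7, 0.1, 0.1124, -0.0641, 0.1756, 0.05]
```

View pics/f_scene2.png

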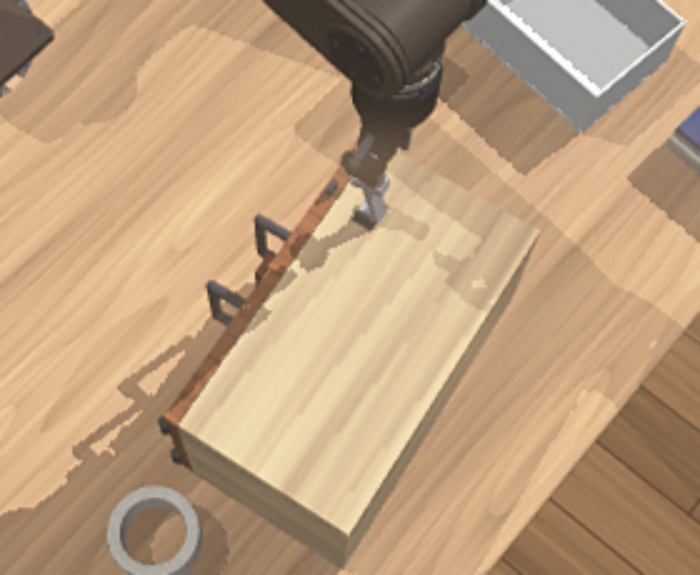

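View pics/f_wrist.png

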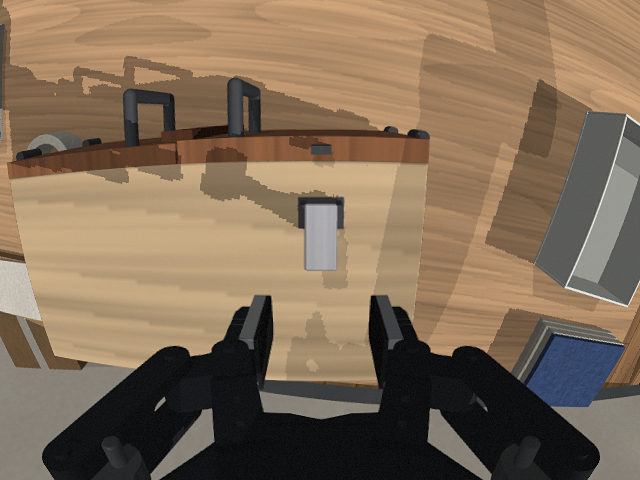

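The catch stands upright at (320,235) in the wrist view, and both doors are shut. Next is the left handle.

Emit:
move_arm([
  [[0, 0, 0, 0.04, -0.022, 0, 0.05], [0, 0, 0, 0.08, -0.044, 0.02, 0.05], [0, 0, 0, 0.111, -0.064, 0.06, 0.05], [0, 0.5, 0, 0.111, -0.064, 0.075, 0.05], [0, 0.5, 0, 0.111, -0.064, 0.075, 0.05]],
])

```text
time: 6.92
eef_pos: [0.5368, 0.0137, 0.2491]
tcp_rot: [-0.076, 0.997, -0.0, 0.001]
contact_force: [1.1, 0.5, 0.4]
opening: 0.581
```

```bash
python3 - <<'E'
from h import *
st()
im=read_camera("wrist"); cv2.imwrite("pics/g_wrist.png",im[:,:,::-1])
h=tow(CAB,LOC["latched_leaf_handle"])[0]
plan([(np.r_[h[:2],.15],PSI,.05)])
E
```

```text
t 6.925 tcp [0.5368 0.0137 0.2491] psi 98.7 z [ 0.001 -0.001 -1.   ] F [1.1 0.5 0.4] q [-0.16 -0.03  1.9  -0.    1.28 -1.89] op 0.581
[-0.1, 0.2, 0.1, 0.0015, -0.0004, 0.1009, 0.05]
```

View pics/g_wrist.png

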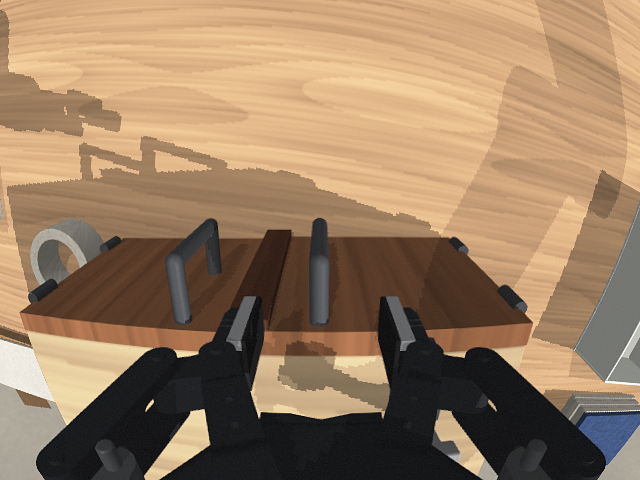

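The bar is centred between the fingers at column 320. I'll go down and grip it.

Emit:
move_arm([
  [[0, 0, 0, 0.0015, 0, 0.035, 0.05], [0, 0, 0, 0.0015, 0, 0.07, 0.05], [0, 0, 0, 0.0015, 0, 0.099, 0.05], [0, 0, 0, 0.0015, 0, 0.099, 0.05], [0, 0, 0, 0.0015, 0, 0.099, 0.0]],
], force=40)

```text
time: 7.6
eef_pos: [0.5389, 0.0135, 0.1542]
tcp_rot: [-0.076, 0.997, -0.001, 0.004]
contact_force: [-0.0, 0.4, -0.1]
opening: 0.389
```

Emit:
move_arm([
  [[0, 0, 0, 0, 0, 0, 0], [0, 0, 0, 0, 0, 0, 0], [0, 0, 0, 0, 0, 0, 0], [0, 0, 0, 0, 0, 0, 0], [0, 0, 0, 0, 0, 0, 0]],
])

```text
time: 8.22
eef_pos: [0.5407, 0.0131, 0.1567]
tcp_rot: [-0.076, 0.997, -0.002, 0.006]
contact_force: [0.9, -1.2, 6.2]
opening: 0.129
```

```bash
cat >> h.py <<'E'
def swing(side,n,step,t0):
    """print rows for arc of door: side 'latched'(+1)/'overlapped'; t0 current angle"""
    s=get_state(); p0=s["eef_pos"]; R0=Ro.from_quat(s["tcp_rot"]); psi0=np.degrees(np.arctan2(R0.as_matrix()[1,1],R0.as_matrix()[0,1]))
    hg=tow(CAB,LOC[side+"_leaf_hinge"])[0][:2]; h=tow(CAB,LOC[side+"_leaf_handle"])[0][:2]; sg=-1 if side=="latched" else 1
    rot=lambda a:np.array([[np.cos(a),-np.sin(a)],[np.sin(a),np.cos(a)]])
    v=rot(sg*t0)@(h-hg); print("expected xy",hg+v,"angle from tcp",sg*(np.arctan2(*(p0[:2]-hg)[::-1])-np.arctan2(*(h-hg)[::-1])),"r",np.linalg.norm(p0[:2]-hg),np.linalg.norm(v))
    v=p0[:2]-hg
    for k in range(1,n+1):
        a=sg*step*k; q=hg+rot(a)@v; d=R0.inv().apply(np.r_[q,p0[2]]-p0); r=-np.degrees(a)
        print([0,0,round(float(r),1),*[float(x) for x in np.round(d,4)],0])
E
python3 - <<'E'
from h import *
st(); swing("latched",5,.1,0)
E
```

```text
t 8.225 tcp [0.5407 0.0131 0.1567] psi 98.7 z [ 0.013 -0.003 -1.   ] F [ 0.9 -1.2  6.2] q [-0.16  0.06  1.98 -0.    1.09 -1.89] op 0.129
expected xy [0.53698716 0.01302733] angle from tcp -0.023713176090295107 r 0.1524101337644915 0.15305554547287728
[0, 0, 5.7, 0.0143, 0.0053, -0.0002, 0]
[0, 0, 11.5, 0.028, 0.012, -0.0004, 0]
[0, 0, 17.2, 0.0409, 0.02, -0.0006, 0]
[0, 0, 22.9, 0.053, 0.0293, -0.0008, 0]
[0, 0, 28.6, 0.0641, 0.0397, -0.001, 0]
```

Emit:
move_arm([
  [[0, 0, 5, 0.0125, 0.0046, 0, 0], [0, 0, 10, 0.0245, 0.0103, 0, 0], [0, 0, 15, 0.036, 0.017, 0, 0], [0, 0, 20, 0.047, 0.0245, 0, 0], [0, 0, 25, 0.0572, 0.033, 0, 0]],
])

```text
time: 8.85
eef_pos: [0.4795, 0.0375, 0.1567]
tcp_rot: [0.143, 0.99, 0.0, 0.008]
contact_force: [2.4, 3.0, 1.9]
opening: 0.13
```

```bash
python3 - <<'E'
from h import *
st(); swing("latched",5,.12,.43)
im=read_camera("wrist"); cv2.imwrite("pics/i_wrist.png",im[:,:,::-1])
E
```

```text
t 8.85 tcp [0.4795 0.0375 0.1567] psi 73.6 z [ 0.016 -0.002 -1.   ] F [2.4 3.  1.9] q [-0.13 -0.08  2.12  0.    1.09 -1.42] op 0.13
expected xy [0.47659046 0.03787436] angle from tcp 0.41282412858577766 r 0.1516826900337222 0.15305554547287728
[0, 0, 6.9, 0.017, 0.0064, -0.0002, 0]
[0, 0, 13.8, 0.0331, 0.0149, -0.0005, 0]
[0, 0, 20.6, 0.0481, 0.0252, -0.0007, 0]
[0, 0, 27.5, 0.0618, 0.0372, -0.0009, 0]
[0, 0, 34.4, 0.0739, 0.0507, -0.001, 0]
```

View pics/i_wrist.png

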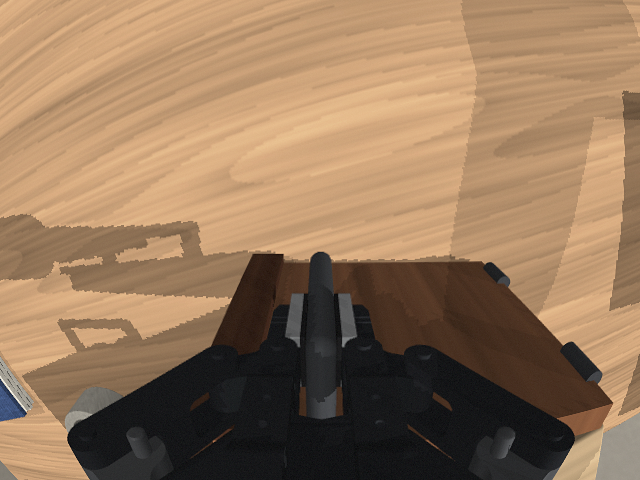

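The door is following the gripper, at about 0.43 rad with small forces. I'll continue.

Emit:
move_arm([
  [[0, 0, 6.9, 0.017, 0.0064, 0, 0], [0, 0, 13.8, 0.0331, 0.0149, 0, 0], [0, 0, 20.6, 0.0481, 0.0252, 0, 0], [0, 0, 27.5, 0.0618, 0.0372, 0, 0], [0, 0, 34.4, 0.0739, 0.0507, 0, 0]],
])

```text
time: 9.52
eef_pos: [0.4233, 0.1086, 0.1567]
tcp_rot: [0.431, 0.902, 0.004, 0.009]
contact_force: [9.2, 3.0, -1.7]
opening: 0.122
```

```bash
python3 - <<'E'
from h import *
st(); swing("latched",5,.1,1.0)
E
```

```text
t 9.525 tcp [0.4233 0.1086 0.1567] psi 39.0 z [ 0.019 -0.001 -1.   ] F [ 9.2  3.  -1.7] q [ 0.02 -0.19  2.22 -0.    1.1  -0.66] op 0.122
expected xy [0.42243943 0.10476922] angle from tcp 1.0210114502263519 r 0.15083524183131672 0.15305554547287728
[0, 0, 5.7, 0.0141, 0.0052, -0.0001, 0]
[0, 0, 11.5, 0.0277, 0.0119, -0.0002, 0]
[0, 0, 17.2, 0.0405, 0.0198, -0.0002, 0]
[0, 0, 22.9, 0.0524, 0.029, -0.0002, 0]
[0, 0, 28.6, 0.0634, 0.0393, -0.0002, 0]
```

Emit:
move_arm([
  [[0, 0, 5.7, 0.0141, 0.0052, 0, 0], [0, 0, 11.5, 0.0277, 0.0119, 0, 0], [0, 0, 17.2, 0.0405, 0.0196, 0, 0], [0, 0, 22.9, 0.0524, 0.0288, 0, 0], [0, 0, 28.6, 0.0634, 0.039, 0, 0]],
])

```text
time: 10.15
eef_pos: [0.4143, 0.1825, 0.1567]
tcp_rot: [0.641, 0.768, 0.006, 0.008]
contact_force: [6.4, -0.4, -0.6]
opening: 0.132
```

```bash
python3 - <<'E'
from h import *
st(); swing("latched",1,.1,1.5)
im=read_camera("top"); cv2.imwrite("pics/j_top.png",im[:,:,::-1])
im=read_camera("scene"); cv2.imwrite("pics/j_scene.png",im[:,:,::-1])
E
```

```text
t 10.15 tcp [0.4143 0.1825 0.1567] psi 10.3 z [ 0.02  -0.002 -1.   ] F [ 6.4 -0.4 -0.6] q [ 0.19 -0.15  2.18 -0.01  1.09  0.02] op 0.132
expected xy [0.41145884 0.17970205] angle from tcp -4.76269613341424 r 0.15051861563952296 0.1530555454728773
[0, 0, 5.7, 0.0141, 0.0052, 0.0, 0]
```

View pics/j_top.png

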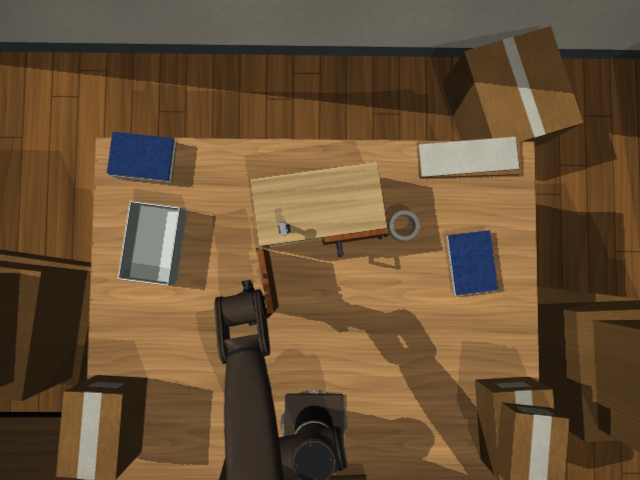

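View pics/j_scene.png

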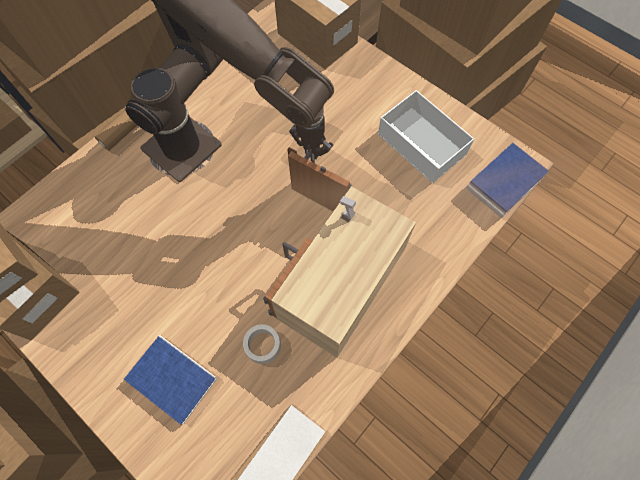

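The left door stands open at about 1.52 rad (top view: edge from (262,248) to (270,310)). The right door is shut and the catch is up. I'll release and lift.

Emit:
move_arm([
  [[0, 0, 0, 0, 0, 0, 0.03], [0, 0, 0, 0, 0, 0, 0.045], [0, 0, 0, 0, 0, -0.02, 0.05], [0, 0, 0, 0, 0, -0.07, 0.05], [0, 0, 0, 0, 0, -0.12, 0.05]],
])

```text
time: 10.88
eef_pos: [0.4114, 0.1829, 0.2774]
tcp_rot: [0.64, 0.768, 0.006, 0.008]
contact_force: [0.6, -0.3, 0.4]
opening: 0.583
```

```bash
python3 - <<'E'
from h import *
st()
h=tow(CAB,LOC["overlapped_leaf_handle"])[0]; s=get_state()["eef_pos"]; a=np.r_[h[:2],.28]
psi=np.linspace(10.3,PSI-180,11)[1:]
plan([(s+(a-s)*f,p,.05) for f,p in zip(np.arange(.1,1.01,.1),psi)])
E
```

```text
t 10.875 tcp [0.4114 0.1829 0.2774] psi 10.4 z [ 0.019 -0.001 -1.   ] F [ 0.6 -0.3  0.4] q [ 0.19 -0.28  2.06 -0.    1.34  0.01] op 0.583
[1.1, 0.2, 9.3, -0.028, 0.009, 0.0, 0.05]
[1.1, 0.1, 18.5, -0.056, 0.018, 0.0001, 0.05]
[1.1, -0.0, 27.6, -0.0839, 0.027, 0.0001, 0.05]
[1.1, -0.1, 36.8, -0.1119, 0.036, 0.0001, 0.05]
[1.1, -0.2, 46.0, -0.1399, 0.045, 0.0001, 0.05]
[1.1, -0.3, 55.1, -0.1679, 0.054, 0.0002, 0.05]
[1.1, -0.4, 64.3, -0.1959, 0.0629, 0.0002, 0.05]
[1.1, -0.5, 73.5, -0.2238, 0.0719, 0.0002, 0.05]
[1.0, -0.6, 82.6, -0.2518, 0.0809, 0.0003, 0.05]
[1.0, -0.7, 91.8, -0.2798, 0.0899, 0.0003, 0.05]
```

Emit:
move_arm([
  [[1.1, 0.2, 9, -0.028, 0.009, 0, 0.05], [1.1, 0.1, 18, -0.056, 0.018, 0, 0.05], [1.1, 0, 27, -0.084, 0.027, 0, 0.05], [1.1, -0.1, 36.5, -0.112, 0.036, 0, 0.05], [1.1, -0.2, 45.5, -0.14, 0.045, 0, 0.05]],
])

```text
time: 11.5
eef_pos: [0.4811, 0.0523, 0.2787]
tcp_rot: [0.889, 0.459, -0.0, -0.0]
contact_force: [-0.2, 0.3, -0.6]
opening: 0.586
```

```bash
python3 - <<'E'
from h import *
st()
h=tow(CAB,LOC["overlapped_leaf_handle"])[0]; s=get_state()["eef_pos"]; a=np.r_[h[:2],.26]
psi=np.linspace(-35.4,PSI-180,6)[1:]
plan([(s+(a-s)*f,p,.05) for f,p in zip(np.arange(.2,1.01,.2),psi)])
E
```

```text
t 11.5 tcp [0.4811 0.0523 0.2787] psi -35.4 z [-0.  0. -1.] F [-0.2  0.3 -0.6] q [-0.1  -0.18  1.98  0.    1.35  0.52] op 0.586
[-0.0, 0.0, 9.2, -0.0129, 0.0262, 0.0037, 0.05]
[-0.0, 0.0, 18.4, -0.0258, 0.0523, 0.0075, 0.05]
[-0.0, 0.0, 27.6, -0.0386, 0.0785, 0.0112, 0.05]
[-0.0, 0.0, 36.8, -0.0515, 0.1047, 0.0149, 0.05]
[-0.0, 0.0, 46.0, -0.0644, 0.1309, 0.0187, 0.05]
```

Emit:
move_arm([
  [[0, 0, 9.2, -0.0129, 0.0262, 0.004, 0.05], [0, 0, 18.4, -0.0258, 0.0523, 0.0075, 0.05], [0, 0, 27.6, -0.0386, 0.0785, 0.011, 0.05], [0, 0, 36.8, -0.0515, 0.1047, 0.015, 0.05], [0, 0, 46, -0.0644, 0.1309, 0.0187, 0.05]],
])

```text
time: 12.12
eef_pos: [0.5506, -0.077, 0.2596]
tcp_rot: [0.997, 0.072, -0.0, -0.0]
contact_force: [-0.1, 0.7, 0.3]
opening: 0.584
```

```bash
python3 - <<'E'
from h import *
st()
h=tow(CAB,LOC["overlapped_leaf_handle"])[0]
plan([(np.r_[h[:2],.15],PSI-180,.05)])
im=read_camera("wrist"); cv2.imwrite("pics/k_wrist.png",im[:,:,::-1])
im=read_camera("top"); cv2.imwrite("pics/k_top.png",im[:,:,::-1])
E
```

```text
t 12.125 tcp [ 0.5506 -0.077   0.2596] psi -81.7 z [-0.001  0.    -1.   ] F [-0.1  0.7  0.3] q [-0.32  0.    1.84  0.    1.3   1.1 ] op 0.584
[-0.0, 0.1, -0.3, 0.0002, -0.001, 0.1096, 0.05]
```

View pics/k_wrist.png

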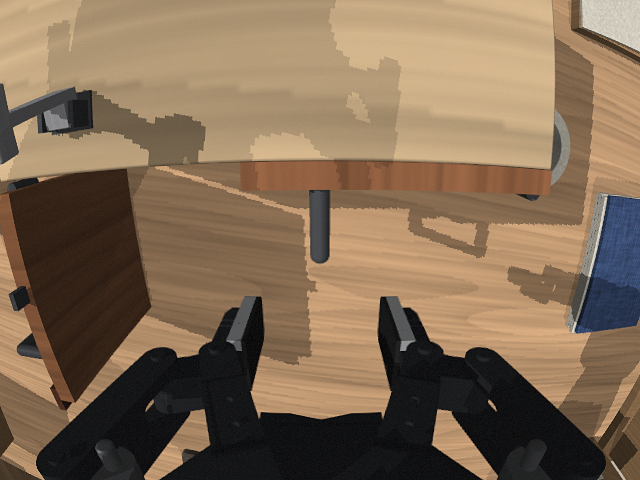

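View pics/k_top.png

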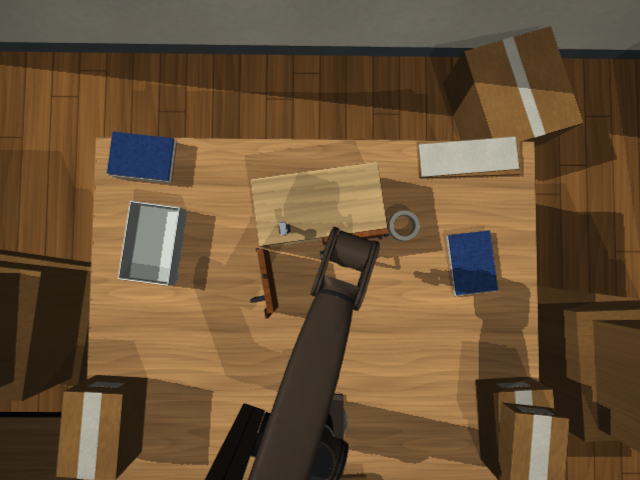

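The bar is centred at column 320, and the left door is staying open.

Emit:
move_arm([
  [[0, 0, 0, 0, -0.0008, 0.035, 0.05], [0, 0, 0, 0, -0.0008, 0.075, 0.05], [0, 0, 0, 0, -0.0008, 0.109, 0.05], [0, 0, 0, 0, -0.0008, 0.109, 0.05], [0, 0, 0, 0, -0.0008, 0.109, 0.0]],
], force=40)

```text
time: 12.85
eef_pos: [0.5511, -0.0773, 0.1516]
tcp_rot: [0.997, 0.074, 0.0, 0.0]
contact_force: [-0.0, -0.0, 0.6]
opening: 0.387
```

Emit:
move_arm([
  [[0, 0, 0, 0, 0, 0, 0], [0, 0, 0, 0, 0, 0, 0], [0, 0, 0, 0, 0, 0, 0], [0, 0, 0, 0, 0, 0, 0], [0, 0, 0, 0, 0, 0, 0]],
])

```text
time: 13.48
eef_pos: [0.5518, -0.0763, 0.154]
tcp_rot: [0.997, 0.074, 0.001, -0.0]
contact_force: [-1.5, 4.2, 4.2]
opening: 0.128
```

```bash
python3 - <<'E'
from h import *
st(); swing("overlapped",5,.1,0)
im=read_camera("wrist"); cv2.imwrite("pics/l_wrist.png",im[:,:,::-1])
E
```

```text
t 13.475 tcp [ 0.5518 -0.0763  0.154 ] psi -81.5 z [ 0.002  0.001 -1.   ] F [-1.5  4.2  4.2] q [-0.32  0.1   1.94  0.    1.1   1.1 ] op 0.128
expected xy [ 0.55048909 -0.07595412] angle from tcp -0.00647253693312555 r 0.15215437943770208 0.15305554547287722
[0, 0, -5.7, -0.0142, 0.0055, -0.0, 0]
[0, 0, -11.5, -0.0277, 0.0124, -0.0001, 0]
[0, 0, -17.2, -0.0405, 0.0207, -0.0001, 0]
[0, 0, -22.9, -0.0524, 0.0301, -0.0001, 0]
[0, 0, -28.6, -0.0633, 0.0407, -0.0002, 0]
```

View pics/l_wrist.png

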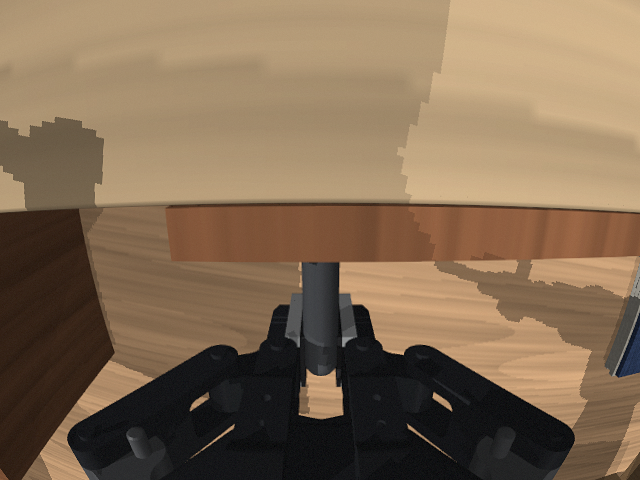

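It's gripped around the bar, so I'll swing the right door.

Emit:
move_arm([
  [[0, 0, -5.7, -0.0142, 0.0055, 0, 0], [0, 0, -11.5, -0.0277, 0.0124, 0, 0], [0, 0, -17.2, -0.0405, 0.0207, 0, 0], [0, 0, -22.9, -0.0524, 0.0301, 0, 0], [0, 0, -28.6, -0.0633, 0.0407, 0, 0]],
])

```text
time: 14.15
eef_pos: [0.4952, -0.1262, 0.154]
tcp_rot: [0.947, 0.32, 0.002, 0.0]
contact_force: [3.2, -0.7, -5.3]
opening: 0.131
```

```bash
python3 - <<'E'
from h import *
st(); swing("overlapped",5,.11,.5)
E
```

```text
t 14.15 tcp [ 0.4952 -0.1262  0.154 ] psi -52.7 z [ 0.004  0.001 -1.   ] F [ 3.2 -0.7 -5.3] q [-0.45  0.    2.04  0.    1.09  0.47] op 0.131
expected xy [ 0.49387694 -0.12625885] angle from tcp 0.4945969288369563 r 0.15202896784002082 0.15305554547287722
[0, 0, -6.3, -0.0156, 0.0061, -0.0, 0]
[0, 0, -12.6, -0.0303, 0.0139, -0.0001, 0]
[0, 0, -18.9, -0.0442, 0.0233, -0.0001, 0]
[0, 0, -25.2, -0.0569, 0.0341, -0.0001, 0]
[0, 0, -31.5, -0.0684, 0.0463, -0.0002, 0]
```

Emit:
move_arm([
  [[0, 0, -6.3, -0.0156, 0.0061, 0, 0], [0, 0, -12.6, -0.0303, 0.0139, 0, 0], [0, 0, -18.9, -0.0442, 0.0233, 0, 0], [0, 0, -25.2, -0.0569, 0.0341, 0, 0], [0, 0, -31.5, -0.0684, 0.0463, 0, 0]],
])

```text
time: 14.78
eef_pos: [0.4687, -0.2047, 0.154]
tcp_rot: [0.824, 0.566, 0.002, 0.001]
contact_force: [4.3, 0.8, -5.3]
opening: 0.128
```

```bash
python3 - <<'E'
from h import *
st(); swing("overlapped",5,.094,1.05)
E
```

```text
t 14.775 tcp [ 0.4687 -0.2047  0.154 ] psi -21.0 z [ 0.004  0.001 -1.   ] F [ 4.3  0.8 -5.3] q [-0.61  0.    2.04  0.    1.09 -0.25] op 0.128
expected xy [ 0.46778244 -0.20518032] angle from tcp 1.0462447160732196 r 0.1521240375208356 0.15305554547287722
[0, 0, -5.4, -0.0133, 0.0051, -0.0, 0]
[0, 0, -10.8, -0.0262, 0.0115, -0.0, 0]
[0, 0, -16.2, -0.0383, 0.019, -0.0, 0]
[0, 0, -21.5, -0.0497, 0.0276, -0.0, 0]
[0, 0, -26.9, -0.0603, 0.0373, -0.0, 0]
```

Emit:
move_arm([
  [[0, 0, -5.4, -0.0133, 0.0051, 0, 0], [0, 0, -10.8, -0.0262, 0.0115, 0, 0], [0, 0, -16.2, -0.0383, 0.019, 0, 0], [0, 0, -21.5, -0.0497, 0.0276, 0, 0], [0, 0, -26.9, -0.0603, 0.0373, 0, 0]],
])

```text
time: 15.4
eef_pos: [0.4817, -0.2744, 0.154]
tcp_rot: [0.669, 0.743, 0.002, 0.001]
contact_force: [1.2, 1.7, -3.1]
opening: 0.13
```

Emit:
move_arm([
  [[0, 0, 0, 0, 0, 0, 0.03], [0, 0, 0, 0, 0, 0, 0.045], [0, 0, 0, 0, 0, -0.02, 0.05], [0, 0, 0, 0, 0, -0.07, 0.05], [0, 0, 0, 0, 0, -0.12, 0.05]],
])

```text
time: 16.02
eef_pos: [0.481, -0.274, 0.2756]
tcp_rot: [0.669, 0.743, 0.002, 0.001]
contact_force: [-0.1, -0.7, 1.0]
opening: 0.584
```

```bash
python3 - <<'E'
from h import *
st()
for c in("top","scene","wrist"): cv2.imwrite(f"pics/m_{c}.png",read_camera(c)[:,:,::-1])
E
```

```text
t 16.025 tcp [ 0.481  -0.274   0.2756] psi 6.0 z [ 0.004  0.002 -1.   ] F [-0.1 -0.7  1. ] q [-0.7  -0.02  1.83  0.    1.32 -0.81] op 0.584
```

View pics/m_top.png

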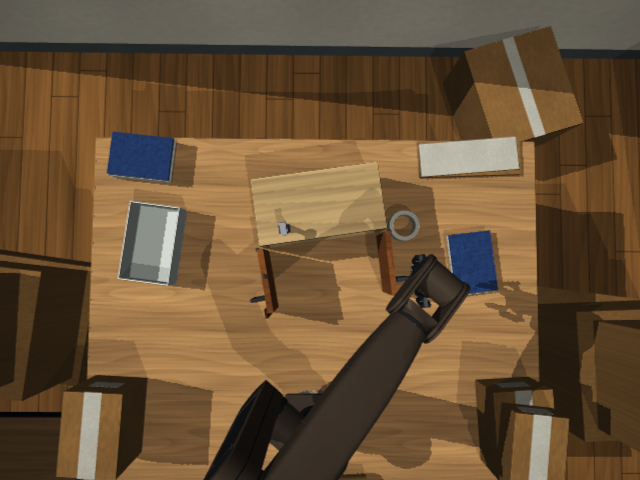

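View pics/m_scene.png

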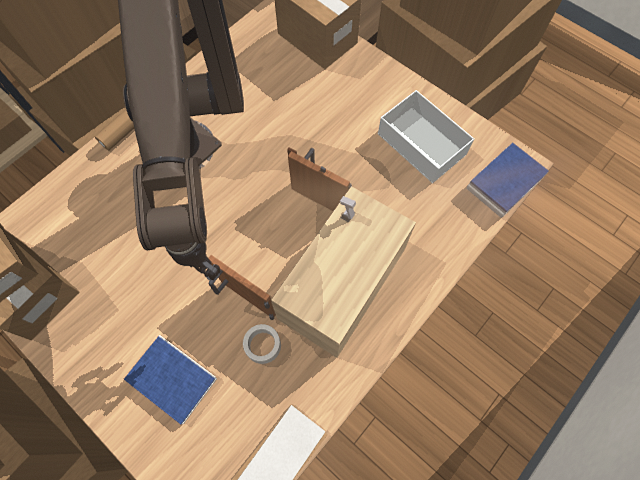

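Both views show the doors standing square, the catch up, and the bystanders at their starting pixels. I'll back off a bit more and let the arm settle.

Emit:
move_arm([
  [[0, 0, 0, 0, 0, -0.02, 0.05], [0, 0, 0, 0, 0, -0.04, 0.05], [0, 0, 0, 0, 0, -0.05, 0.05], [0, 0, 0, 0, 0, -0.05, 0.05], [0, 0, 0, 0, 0, -0.05, 0.05]],
])

```text
time: 16.8
eef_pos: [0.482, -0.2751, 0.3281]
tcp_rot: [0.669, 0.743, 0.002, 0.005]
contact_force: [-0.4, 0.1, 0.0]
opening: 0.584
```

```bash
python3 - <<'E'
from h import *
st()
a=cv2.imread("pics/m_top.png").astype(int); b=read_camera("top")[:,:,::-1].astype(int); o=cv2.imread("pics/a_top.png").astype(int)
for n,(x0,x1,y0,y1) in dict(basket=(115,190,195,290),tape=(385,425,205,245),bookletsL=(105,180,128,185),bookletsR=(445,500,228,300)).items(): print(n,np.abs(o-b)[y0:y1,x0:x1].mean().round(1))
print("doors diff",np.abs(a-b)[245:320,250:400].mean())
print(ticket.sign_off())
E
```

```text
t 16.8 tcp [ 0.482  -0.2751  0.3281] psi 6.0 z [ 0.01  -0.003 -1.   ] F [-0.4  0.1  0. ] q [-0.7  -0.04  1.76  0.    1.41 -0.81] op 0.584
basket 12.2
tape 8.0
bookletsL 6.7
bookletsR 15.8
doors diff 1.7499555555555555
the job is handed in; nothing more can be done
None
```

I flipped the catch up, swung the left (latched) door open, then opened the right one, and handed the job in at about 17 s of the 72 s. Sign-off gives no verdict, so I don't know how it was scored.

- **Catch and doors:** the last top and scene pictures show the catch upright. From the gripper's path, I estimate the left door at about 1.52 rad and the right at about 1.5 rad. I had no direct reading of the catch and door joint values.
- **Forces:** the highest contact force at the end of any move was about 10 N, and it was near zero at hand-in. The gripper was open and about 14 cm above the handles.
- **Basket, tape roll and booklets:** by eye they are where they started. My numeric image comparison was inconclusive: the regions around them changed somewhat (mean pixel difference 7–16). I think this is the arm and its moving shadow, but I did not check that separately.
- **Other disagreement:** one detector reading, the cabinet origin in the top view, was far off, as was the catch pivot's first candidate. The pose fit effectively ignored both, and the rest agreed to within about 4 pixels.

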